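# Trim the microscope lamp supply to the meter mark

## Task

The microscope lamp is set too low. Take the square-handled plastic tuning tool out of the tool rack, seat its blade in the slotted trimmer screw in front of the meter on the lamp supply and turn the screw gently clockwise until the meter needle stands on the thick centre mark, pressing with no more than about one and a half kilograms of force. Then hang the tool back in the rack hole it came from; leave the other trimmer, the other tools and everything else on the bench as they are.

Things in the scene. Friction and masses are not known exactly. Their poses are not given: they have to be found in the camera images.
- supply: Lamp supply: fixed grey box 190 (x) x 210 (y) x 42 mm high; origin under its centre, x to its far side, y to its left. On top: left half, far side, a framed meter 80 x 96 mm, 14 mm high, under a clear window; near side, two identical grey guide bushes 32 x 32 mm, 24 mm tall, 90 mm apart along y, each with a trimmer in its hole; a low switch between them.
- trim_mouth (a point): Centre of the mouth of the bush in front of the meter (the left, +y, of the two), level with the bush's top, 66 mm above the bench; axes as the supply. Its round upright hole is 12.5 mm wide with a 2 mm lead-in chamfer and guides the tool's shank. The slotted brass trimmer screw sits deep in this hole.
- trim_face (a point): Centre of the trimmer screw's face at rest, 12 mm straight below trim_mouth; fixed to the supply, axes as the supply (it does not turn with the screw). The slot runs through the axis, 3.5 mm wide, 4 mm deep, 10 mm long. At the start it lies somewhere within 0.8 rad either side of the supply's x axis (not measured); the blade fits either way round.
- trim_axis (a point): A point on the trimmer's axis at the slot's floor at rest, 16 mm below trim_mouth. The screw is sprung: it yields up to 3 mm downwards, 1 N at first touch and 1.5 N more per mm (5.5 N in all), and is rigid after that. Turning it takes 0.015 Nm; it stays where it is left; its stops lie well outside the needed range.
- needle (a joint): Meter needle angle in rad: 0 on the thick centre mark, negative to the left (low; at the start -0.65 to -0.35), positive to the right. The needle is 50 mm long, pivots at the meter's near side and points to the far side. It follows the screw at once: turning the trimmer clockwise seen from above raises it by 0.5 rad per rad of screw.
- meter_mark (a point): Centre of the thick black centre mark on the meter's dial (14 x 4 mm), 52 mm ahead (+x of the supply) of the needle's pivot.
- spare (a joint): Turn of the other trimmer (in the right, -y bush) in rad, 0 at the start; to be left alone.
- rack: Fixed white plastic tool rack: plate 50 (x) x 200 (y) x 18 mm with its top 70 mm above the bench, on two cheeks at its y ends; three holes 13.5 mm wide with 2 mm chamfers at y = -65, 0 and 65 mm, one tool hanging in each. Origin on the bench under the middle hole; the row runs along its y.
- tuner_grip (a point): Tuning tool of stiff plastic, about 40 g, 114 mm long, standing blade down in the rack: the point on its axis 90 mm above the blade's end, near the middle of the handle. The handle is grey, 16 x 16 mm square, from 64 to 114 mm above the blade's end: the only square one in the rack. Axes: z up along the tool, x along the blade's width, x and y square to the handle's flats.
- tuner_flange (a point): Underside centre of the tuning tool's flange (24 mm in diameter, 4 mm thick), 60 mm above the blade's end, by which it hangs on the rack plate, the blade's end then 10 mm above the bench. Below the flange: a round shank 11 mm in diameter down to 5 mm above the blade's end, then the blade.
- tuner_tip (a point): Centre of the end edge of the tuning tool's blade, which is flat, 9 mm wide (x), 2 mm thick (y) and 5 mm long; axes as tuner_grip.
- probe_grip (a point): Bystander tool in the rack: steel probe with a slim round grey handle 15 mm in diameter and 45 mm long; point 80 mm above its lower end.
- nutdriver_grip (a point): Bystander tool in the rack: nut driver with a thick round grey handle 21 mm in diameter and 32 mm long; point 80 mm above its lower end.
- dish: Bystander: shallow clear plastic dish 90 mm wide, 16 mm high; origin under its centre.
- spray: Bystander: white plastic bottle 64 mm wide, 170 mm tall; origin under its centre.
- tipbox: Bystander: black box of red pipette tips, 85 x 125 x 50 mm; origin under its centre.
- notes: Bystander: yellow note pad 76 x 76 x 12 mm; origin under its centre.
- marker: Bystander: grey marker pen lying down, 12 mm thick, 120 mm long.
- jar: Bystander: amber glass jar 56 mm wide, 70 mm tall; origin under its centre.
There are look-alikes about, which are no part of the job. What is shaped like the part that bears tuner_grip but pink is not meant.

How it is judged (in metres and radians):
On the way:
1. the tuning tool's blade is down in the bush in front of the meter and the needle has been brought to the centre mark (value of joint needle between -0.07 and 0.07 rad and z of tuner_tip in the frame of trim_mouth below -0.01 m and horizontal distance between tuner_tip and trim_mouth below 0.004 m), for 0.2 s.
At the end, for the whole second after the job is handed in: The needle stands within 0.07 rad (about 3.5 mm at its tip) of the centre mark and the tuning tool hangs upright (within 0.1 rad) at rest in the hole it came from, its grip point within 8 mm of where it began, at any yaw (value of joint needle between -0.07 and 0.07 rad and distance of tuner_grip from where it was at the start of the episode below 0.008 m and angle between tuner_grip's own z axis and vertical below 0.1 rad and linear speed of tuner below 0.02 m/s); the robot touches nothing.
It fails at once if the supply, its bushes or screws are pressed by the tool with more than 15 N (contact force between supply and tuner above 15 N).
It fails at once if the other trimmer is turned by more than 0.15 rad (value of joint spare above 0.15 rad or value of joint spare below -0.15 rad).
It fails at once if another tool in the rack is moved by more than 8 mm (distance of any of probe_grip, nutdriver_grip from where it was at the start of the episode above 0.008 m).
It fails at once if a bystander on the bench is moved by more than 15 mm (distance of any of dish, spray, tipbox, notes, marker, jar from where it was at the start of the episode above 0.015 m).
It also fails if it takes over 72 s, if anything falls off the work surface, if the arm or the gripper's body presses on something with over 40 N, if the wrist force passes 120 N, or if a joint passes its speed limit or range.

## Robot

A 6-joint arm with a two-finger parallel gripper is mounted at the origin on the work surface. World frame = base frame: x ahead of the robot, y to its left, z up, the work surface at z = 0. Lengths are in m, angles in degrees, forces in N, time in s.
With the tool pointing down it reaches from about 0.275 to 0.725 m from the base axis. Payload 5.6 kg.
Tool frame: the origin (TCP) lies midway between the tips of the shut fingers; the grasp point (between the pads) lies 19 mm behind it; z points along the fingers, y is the direction in which the jaws open and shut (so a half turn about z gives the same grasp; the last joint's range is limited). The gripper opens to 85 mm and grips with 20 to 120 N. Pads are 22 mm wide; open, the fingers measure 114 mm over their backs; the gripper's body (76 mm by 85 mm) begins 54 mm behind the grasp point. The pads swing forward as they close: fully open they stand 13 mm farther back than shut.
Start: joints at [84.259, 14.616, 6.199, 0, -81.583, -16.306], TCP at [0.206, 0.51, 0.2] pointing down, gripper open.
Joint ranges: [-168.99, 168.99], [-69.2, 112.95], [-62.41, 85.93], [-164.36, 98.24], [-168.68, -3.75], [-174.98, 174.98]. Speed limits (degrees/s): [147.25, 147.25, 180, 180, 180, 180].

## Interface

Orientations are given as [roll, pitch, yaw] about the fixed x, y, z axes, in that order (R = Rz(yaw) Ry(pitch) Rx(roll)).
In Python, from bench import robot gives the robot as it stands.
- The arm moves only by the tool move_arm, never from a script. Its argument "targets" is a list of rows, each a list of 6 numbers: the shift along the world's x, y, z in mm, then the turn, a rotation vector about the world's x, y, z in rad. In form: [[tx, ty, tz, rx, ry, rz], ...]. A call has 1 to 20 rows; each row shifts and turns the commanded pose from where the row before left it; what a row does not reach is not made up. A row lasts 1/10 s, in which the tool goes at most 50 mm and 8.59 degrees, less where a joint would pass 70% of its speed; a pose out of reach is approached as far as the arm can. A call with a gripper value outside its range is refused whole. "gripper" is the closure, from -1 (fully open) to 1 (shut), set as the call begins (left out, the last holds). The fingers move at their own pace and stop on an object; "newtons" is the grip in N (left out, the last holds). Time passes only in rows, so rows that do not move let the fingers close. It gives the time, the measured TCP pose, the force and the opening at its end, in the units of the state.
- robot.get_state(): the state, without advancing time (a new reading comes with each control period).
- robot.read_camera(name): name is "side" or "top" or "wrist"; returns (picture, depth): 400x640x3 uint8, blue, green, red; 400x640 float32, m along the optical axis (not along the pixel's ray), 0 where there is no reading.
- robot.camera_params(name): a dict with "fx", "fy", "cx", "cy" (pixels), "dist" ([k1, k2, p1, p2, k3] as OpenCV has them; the pictures are not rectified), "view" (4x4, takes a point from world to camera coordinates). Camera axes: x right, y down, z forward; pixel columns grow to the right and rows downward; lengths in m; the calibration is good to about 2 mm. A picture is of the moment at which its call begins: read the wrist's pose just before it. camera_params takes no time and is no camera call; for the wrist camera it gives the pose at the moment of the call.
- robot.sign_off(): hands the job in, once; it reports no verdict.
The state is a dict: "time": time; "q": joint angles; "dq": joint speeds; "joint_efforts": joint torques, N m; "tool_pos": TCP position; "ee_rot": TCP orientation; "ft_force": force on the tool from outside, world axes, zero at the start; "torque": the same for the moment, N m; "width": finger opening in m.
Only numpy, scipy, OpenCV 4.12 (cv2) and the standard library are available. Lean on these libraries where they do the work, as an engineer would, in place of code of your own. Each camera call takes 0.05 s, during which the arm holds its last target.

## Working session

There is one attempt and no reset: what is moved stays moved. The work goes in short steps, Python scripts to look and compute and a tool call to move; the robot and the scene stay as the last step left them, time stands still between calls to the robot, and variables do not carry over. Pictures are saved under pics/ and viewed, and the job is handed in when it is done.

Besides the shell and the picture viewer there is one more tool, called after ">>>" by a JSON object that holds its "fn" and its "kwargs". move_arm: Moves the arm, as the interface text tells. Its arguments: {"type":"object","properties":{"targets":{"type":"array","items":{"type":"array","items":{"type":"number"}}},"gripper":{"type":"number"},"newtons":{"type":"number"}},"required":["targets"]}

```bash
ls; mkdir -p pics
cat > h.py <<'E'
from bench import robot
import numpy as np, cv2
def K(p): return np.array([[p['fx'],0,p['cx']],[0,p['fy'],p['cy']],[0,0,1.]]),np.array(p['dist'],float)
def ray(p,u,v):
    k,d=K(p); n=cv2.undistortPoints(np.array([[[u,v]]],float),k,d)[0,0]
    V=np.array(p['view']); R=V[:3,:3]; return -R.T@V[:3,3], R.T@np.array([n[0],n[1],1.])
def onz(p,u,v,z):
    o,d=ray(p,u,v); return o+d*(z-o[2])/d[2]
def proj(p,X):
    k,d=K(p);V=np.array(p['view']); r,_=cv2.Rodrigues(V[:3,:3])
    return cv2.projectPoints(np.array(X,float).reshape(-1,3),r,V[:3,3],k,d)[0][:,0]
def shot(n,f):
    p=robot.camera_params(n); im,de=robot.read_camera(n); cv2.imwrite(f'pics/{f}.png',im); np.savez(f'pics/{f}.npz',im=im,de=de,view=p['view'],p=np.array([p],dtype=object)); return p,im,de
def load(f):
    z=np.load(f'pics/{f}.npz',allow_pickle=True); return z['p'][0],z['im'],z['de']
E
python3 - <<'E'
from h import *
for n in('top','side','wrist'):
    p,im,de=shot(n,n+'0'); print(n,-np.array(p['view'])[:3,:3].T@np.array(p['view'])[:3,3],p['fx'])
print(robot.get_state())
E
```

```text
pics
top [0.29582749 0.04273433 1.40954383] 504.10609610512546
side [0.48515889 0.88326036 0.89326641] 442.79345607145643
wrist [0.27674258 0.48081643 0.37460945] 352.1665837622083
{'time': 0.15, 'q': array([ 8.42618858e+01,  1.46468331e+01,  6.14881627e+00, -1.81969337e-02,
       -8.15823438e+01, -1.63054873e+01]), 'dq': array([ 0.04633588, -0.06722407,  0.18621792,  0.15936231, -0.08236862,
       -0.06419482]), 'joint_efforts': array([-8.40837984e-04, -3.86943018e+01,  2.38080472e+01,  5.36653206e+00,
       -4.53102548e-03, -5.53173464e-06]), 'tool_pos': array([0.2062444 , 0.50943764, 0.19980233]), 'ee_rot': array([ 1.79917818e+02, -5.28878816e-03, -2.20462741e+01]), 'ft_force': array([0.9919191 , 0.40040216, 0.61605299]), 'torque': array([-0.0113732 ,  0.02858284, -0.03763845]), 'width': 0.0852678255289453}
```

View pics/top0.png

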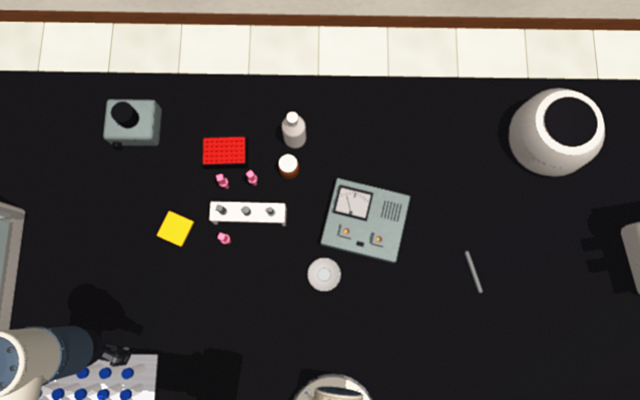

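View pics/side0.png

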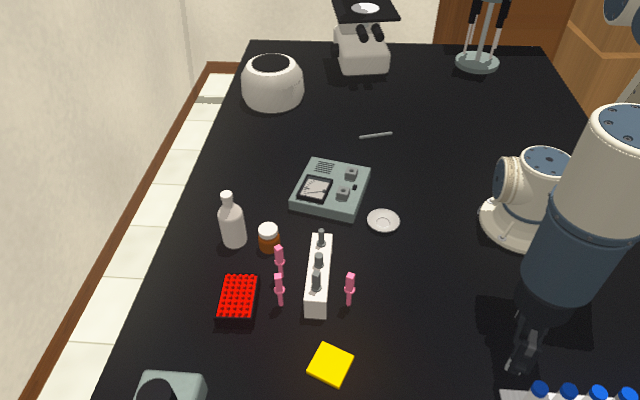

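View pics/wrist0.png

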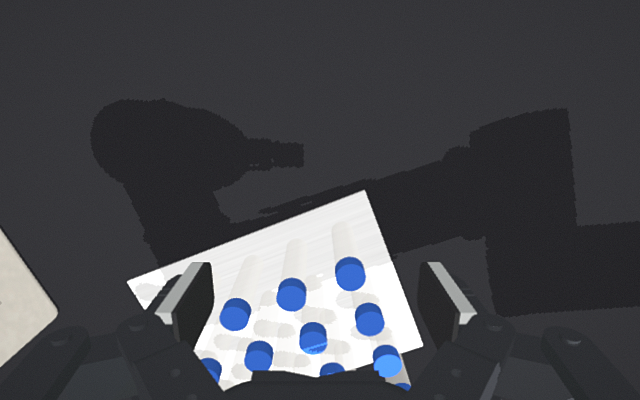

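The top view shows the rack at about (247,212), the supply at (366,220), and pink decoys around the rack. I'll zoom in.

Run:
```python
from h import *
p,im,de=load('top0')
a=cv2.resize(im[185:255,195:300],None,fx=7,fy=7,interpolation=2)
b=cv2.resize(im[170:270,310:420],None,fx=6,fy=6,interpolation=2)
cv2.imwrite('pics/a.png',a);cv2.imwrite('pics/b.png',b)
p2,im2,de2=load('side0')
cv2.imwrite('pics/c.png',cv2.resize(im2[220:330,265:365],None,fx=5,fy=5,interpolation=2))
for n,u,v,z in [('rackL',210,212,.07),('rackR',286,213,.07),('probe?',221,209,.1),('m',246,211,.1),('r',270,211,.1),('bushL',345,230,.066),('bushR',377,239,.066)]: print(n,onz(p,u,v,z).round(4))
```

```text
rackL [0.536  0.3349 0.07  ]
rackR [0.536 0.13  0.07 ]
probe? [0.5391 0.2998 0.1   ]
m [0.5346 0.2337 0.1   ]
r [0.5354 0.1704 0.1   ]
bushL [ 0.4924 -0.0295  0.066 ]
bushR [ 0.4692 -0.1153  0.066 ]
```

View pics/a.png

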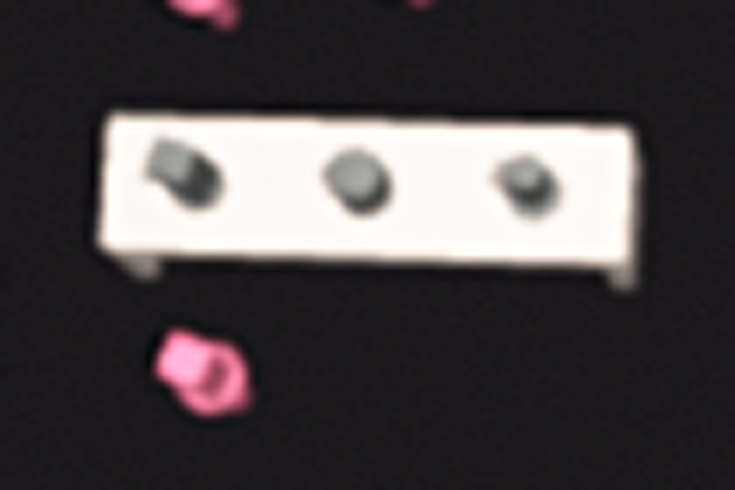

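View pics/b.png

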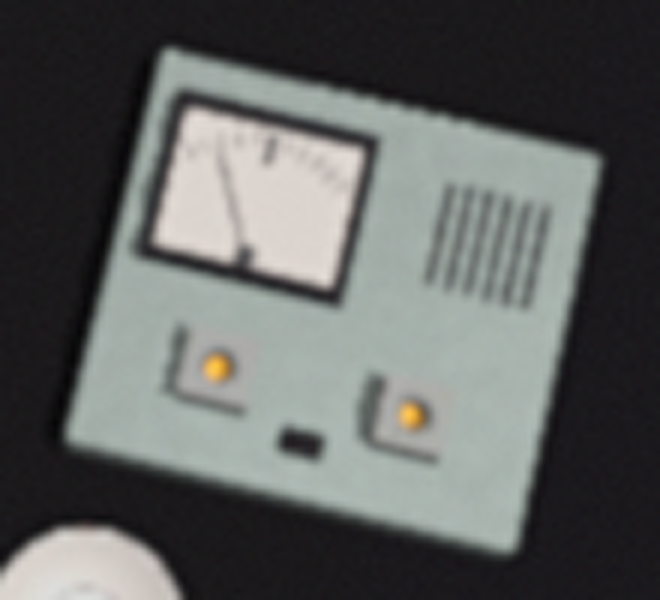

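View pics/c.png

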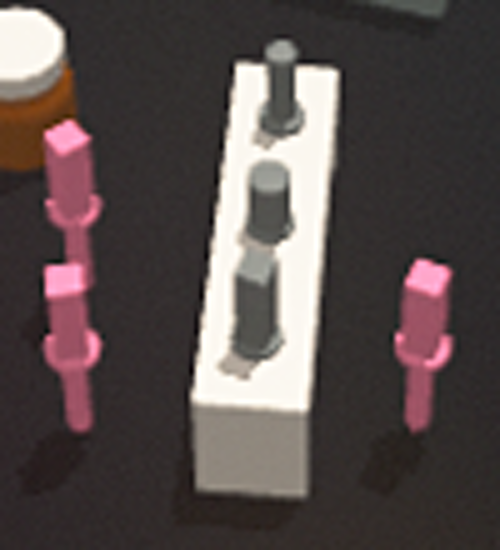

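>>> {"fn": "move_arm", "kwargs": {"targets": [[30,-26,3,0,0,0.048],[30,-26,3,0,0,0.048],[30,-26,3,0,0,0.048],[30,-26,3,0,0,0.048],[30,-26,3,0,0,0.048],[30,-26,3,0,0,0.048],[30,-26,0,0,0,0.048],[34,-27,0,0,0,0.048],[0,0,0,0,0,0],[0,0,0,0,0,0]], "gripper": -0.2}}

```text
time: 1.15
tool_pos: [0.4508, 0.3, 0.2179]
ee_rot: [180.0, 0.1, -0.2]
ft_force: [-0.0, -0.0, -0.3]
width: 0.0511
```

Run:
```python
from h import *
p,im,de=shot('wrist','w1'); s=robot.get_state(); print(s['time'],s['q'].round(1),s['tool_pos'],s['ee_rot'],s['width']); print(np.array(p['view']).round(3))
```

```text
1.2 [ 50.3  13.4   7.2  -0.  -83.8  39.6] [0.45027683 0.30064406 0.21811544] [ 1.79984718e+02  4.03289104e-02 -1.05367011e-01] 0.051103443556714895
[[-0.003 -1.    -0.001  0.301]
 [-0.955  0.003  0.296  0.386]
 [-0.296  0.002 -0.955  0.531]
 [ 0.     0.     0.     1.   ]]
```

View pics/w1.png

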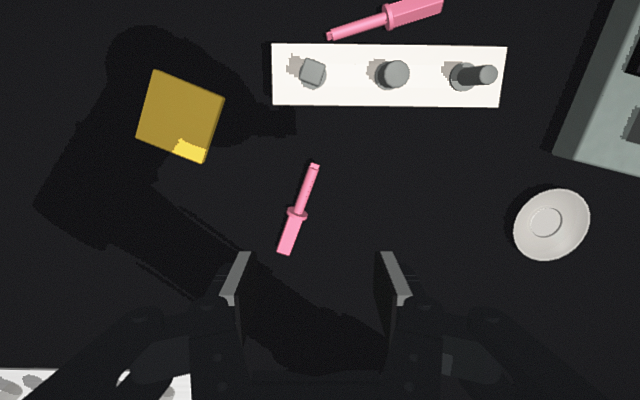

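>>> {"fn": "move_arm", "kwargs": {"targets": [[35,0,-5,0,0,0],[35,0,-5,0,0,0],[0,0,0,0,0,0],[0,0,0,0,0,0]]}}

```text
time: 1.6
tool_pos: [0.5199, 0.3015, 0.2076]
ee_rot: [179.9, 0.1, -0.0]
ft_force: [-0.5, -0.2, -0.4]
width: 0.0515
```

Run:
```python
from h import *
p,im,de=shot('wrist','w2'); s=robot.get_state(); print(s['time'],s['tool_pos'],s['ee_rot'])
cv2.imwrite('pics/w2z.png',cv2.resize(im[60:280,180:540],None,fx=2.2,fy=2.2,interpolation=2))
```

```text
1.65 [0.51962302 0.3015354  0.20835588] [1.79988832e+02 2.51727157e-02 1.38557110e-02]
```

View pics/w2.png

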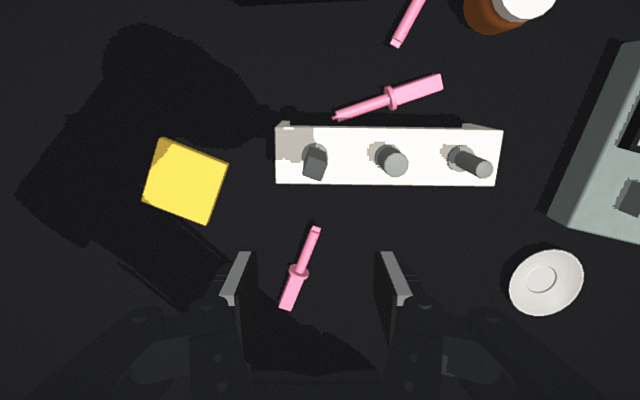

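View pics/w2z.png

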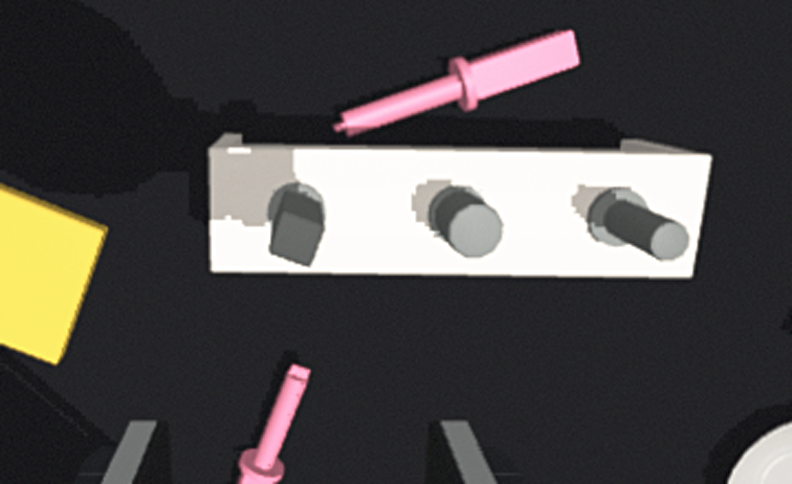

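Run:
```python
from h import *
p,im,de=load('w1'); a=cv2.resize(im[50:100,285:345],None,fx=9,fy=9,interpolation=0)
p,im,de=load('w2'); b=cv2.resize(im[135:190,290:345],None,fx=9,fy=9,interpolation=0)
b=cv2.convertScaleAbs(b,alpha=1.6)
cv2.imwrite('pics/wa.png',a);cv2.imwrite('pics/wb.png',b)
```

```text
(no output)
```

View pics/wa.png

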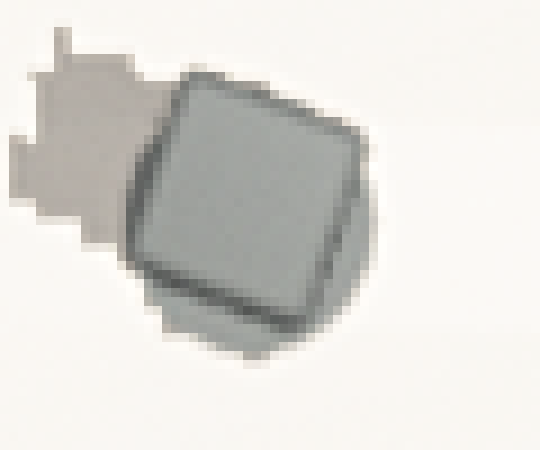

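View pics/wb.png

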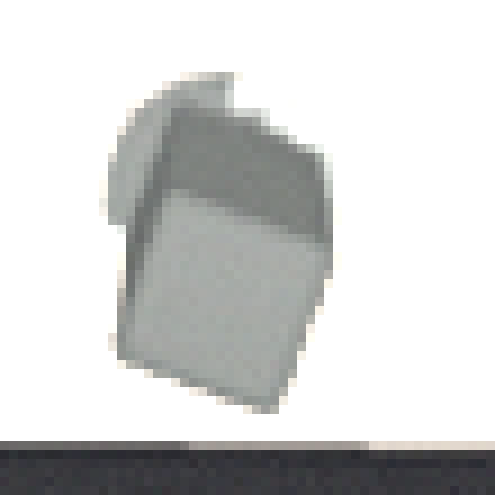

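Run:
```python
from h import *
for f,o,c in (('w1',(285,50),[(190,75),(365,135),(300,328),(130,255)]),('w2',(290,135),[(170,188),(330,240),(272,412),(120,360)])):
    p,im,de=load(f)
    P=np.array([onz(p,o[0]+x/9-.5,o[1]+y/9-.5,.124) for x,y in c])
    print(f,P.mean(0).round(4)); 
    for i in range(4):
        d=P[(i+1)%4]-P[i]; print(np.linalg.norm(d).round(4),np.degrees(np.arctan2(d[1],d[0])).round(1))
    # rack corners at z .07
    m=(im.min(2)>170).astype(np.uint8)
# rack from w1 top plate corners
    cs,_=cv2.findContours(m,cv2.RETR_EXTERNAL,cv2.CHAIN_APPROX_NONE)
    for cc in cs:
        if 4000<cv2.contourArea(cc)<30000:
            print('box',[onz(p,*q,.07)[:2].round(4) for q in cv2.boxPoints(cv2.minAreaRect(cc))], cv2.contourArea(cc))
```

```text
w1 [0.5402 0.302  0.124 ]
0.0146 -108.0
0.0156 160.5
0.0148 67.5
0.0144 -20.2
box [array([0.3949, 0.1167]), array([0.4527, 0.0708]), array([0.4061, 0.0146]), array([0.3431, 0.06  ])] 4074.0
box [array([0.5157, 0.3387]), array([0.566 , 0.3361]), array([0.564 , 0.1367]), array([0.5132, 0.1298])] 13774.5
w2 [0.5407 0.3021 0.124 ]
0.0139 -108.2
0.0154 162.1
0.0135 70.6
0.0151 -16.4
box [array([0.5153, 0.338 ]), array([0.5663, 0.3356]), array([0.564 , 0.1368]), array([0.5124, 0.1295])] 12275.5
```

>>> {"fn": "move_arm", "kwargs": {"targets": [[-6,-41,0,0,0,0],[-6,-41,0,0,0,0],[-6,-41,0,0,0,0],[-6,-42,0,0,0,0],[-6,-42,0,0,-0.1,0],[-6,-42,-20,0,-0.1,0],[-6,-42,-30,0,-0.1,0],[-6,-40,-38,0,0,0],[0,0,0,0,0,0],[0,0,0,0,0,0]]}}

```text
time: 2.65
tool_pos: [0.4728, -0.0248, 0.1262]
ee_rot: [-180.0, -17.3, -0.1]
ft_force: [1.0, -0.1, 0.7]
width: 0.0515
```

Run:
```python
from h import *
p,im,de=shot('wrist','w3'); s=robot.get_state(); print(s['time'],s['tool_pos'],s['ee_rot'],np.array(p['view']).round(3))
```

```text
2.7 [ 0.47417009 -0.02384998  0.12712055] [-1.79942664e+02 -1.73739447e+01 -3.78608906e-03] [[-0.001 -1.    -0.002 -0.024]
 [-1.     0.001 -0.002  0.495]
 [ 0.002  0.002 -1.     0.315]
 [ 0.     0.     0.     1.   ]]
```

View pics/w3.png

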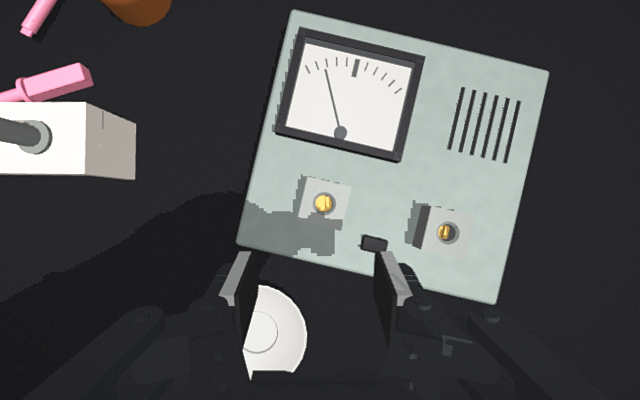

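Run:
```python
from h import *
p,im,de=load('w3')
cv2.imwrite('pics/w3a.png',cv2.resize(im[170:235,290:360],None,fx=9,fy=9,interpolation=0))
cv2.imwrite('pics/w3b.png',cv2.resize(im[20:170,270:430],None,fx=4,fy=4,interpolation=2))
```

```text
(no output)
```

View pics/w3a.png

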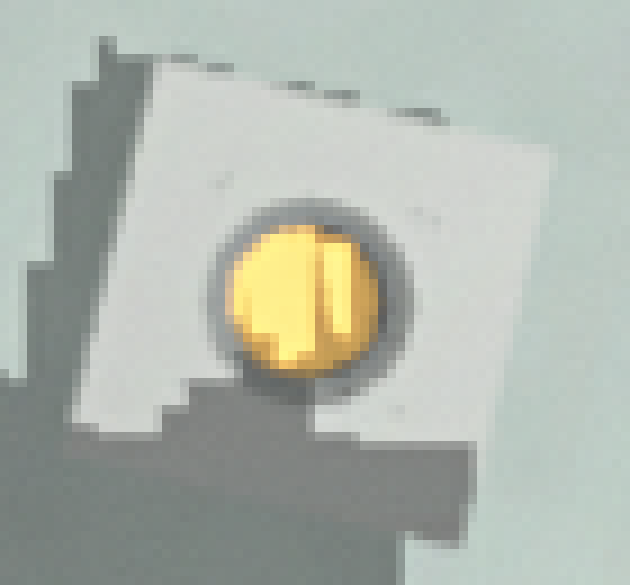

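View pics/w3b.png

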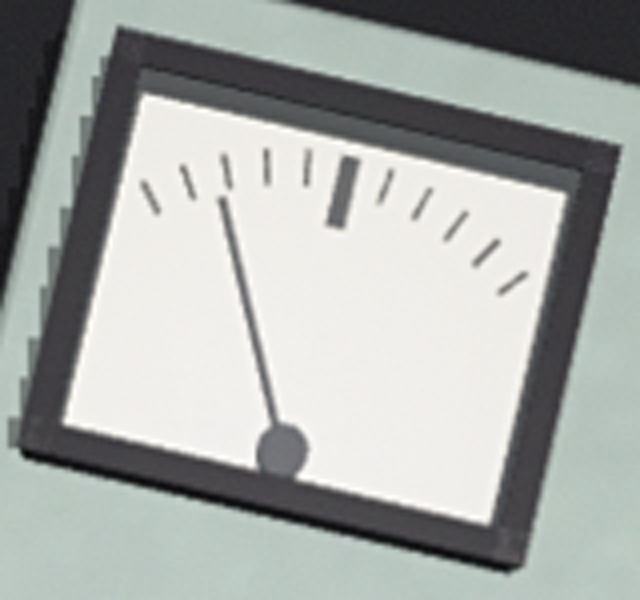

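Run:
```python
from h import *
p,im,de=load('w3')
f=lambda x,y,z,o=(290,170),s=9: onz(p,o[0]+(x+.5)/s-.5,o[1]+(y+.5)/s-.5,z)
print('mouth',f(312,302,.066))
c=[f(155,62,.066),f(552,148,.066)]; d=c[1]-c[0];print(np.linalg.norm(d),np.degrees(np.arctan2(d[1],d[0])))
# supply box corners top z=.042 : 
q=[onz(p,u,v,.042) for u,v in((291,10),(549,71),(496,304),(237,244))]
for i in range(4):
    d=q[(i+1)%4]-q[i];print(np.linalg.norm(d).round(4),np.degrees(np.arctan2(d[1],d[0])).round(2))
# needle
g=lambda x,y: onz(p,270+(x+.5)/4-.5,20+(y+.5)/4-.5,.052)
pv,tip,mk=g(281,450),g(221,198),g(343,192)
a=lambda d:np.degrees(np.arctan2(d[1],d[0]))
print(pv,tip,mk,np.linalg.norm(tip-pv),np.linalg.norm(mk-pv),a(tip-pv),a(mk-pv),np.radians(a(tip-pv)-a(mk-pv)))
for r in range(193,215): print(r,im[r,312:338,1], )
```

```text
mouth [ 0.49194231 -0.03122305  0.066     ]
0.032009984884159556 -102.26358362369058
0.2086 -103.14
0.1879 166.83
0.2078 76.85
0.1879 -12.93
[ 0.5450445  -0.04333238  0.052     ] [ 0.59255336 -0.03213679  0.052     ] [ 0.59368769 -0.05507387  0.052     ] 0.04881017038042116 0.05004020717925896 13.259982406600148 -13.570471764712352 0.46827976509484986
193 [208 210 209 212 212 206 186 169 161 157 152 151 148 147 149 155 161 171
 195 213 215 212 212 207 200 209]
194 [209 209 212 213 206 186 162 153 149 154 150 150 142 137 145 144 144 147
 158 186 212 215 213 209 208 207]
195 [209 209 212 204 179 164 155 152 157 185 176 198 185 132 107 113 132 139
 143 150 178 212 214 213 210 211]
196 [209 211 206 186 160 154 170 211 236 237 233 238 229 163 155 153 142 134
 137 140 154 193 214 214 213 213]
197 [212 208 187 163 157 165 205 239 243 240 238 238 235 212 237 240 226 148
 115 135 142 158 192 213 213 211]
198 [211 202 165 158 173 214 237 243 240 238 237 238 229 202 244 247 239 156
 112 120 137 142 168 213 216 212]
199 [209 193 162 165 203 239 242 239 239 238 237 237 224 187 241 245 236 163
 14
[... 995 characters left out ...]

 136 120 134 135 152 200 214 212]
209 [210 206 175 152 122 118 138 160 196 248 239 194 182 160 157 154 153 126
 116 131 139 147 180 212 212 212]
210 [211 212 202 179 141 106 113 130 161 194 187 160 159 158 151 123 109 118
 133 136 141 168 209 215 213 212]
211 [211 213 213 200 161 109 105 109 112 115 120 120 127 117 109 110 115 135
 140 140 153 196 215 214 210 211]
212 [154 155 158 154 135 111 107 107 104 103 106 107 117 141 138 136 136 141
 151 179 202 211 213 211 213 211]
213 [128 131 130 134 132 125 116 110 108 109 108 104 118 149 144 136 125 151
 181 208 214 214 213 213 212 213]
214 [128 130 130 131 133 132 132 127 121 114 107 107 119 150 153 161 174 203
 209 214 212 211 212 212 210 212]
```

>>> {"fn": "move_arm", "kwargs": {"targets": [[-2,-4,-14,0,0,0],[-2,-4,-14,0,0,0],[0,0,0,0,0,0],[0,0,0,0,0,0],[0,0,0,0,0,0]]}}

```text
time: 3.2
tool_pos: [0.4706, -0.0317, 0.0989]
ee_rot: [-180.0, -17.3, 0.0]
ft_force: [-0.8, -0.2, -0.2]
width: 0.0514
```

Run:
```python
from h import *
p,im,de=shot('wrist','w4'); s=robot.get_state(); print(s['time'],s['tool_pos'],s['ee_rot'],np.array(p['view']).round(4)[:,3])
a=cv2.resize(im[165:235,285:355],None,fx=8,fy=8,interpolation=0)
g=im[165:235,285:355,1].astype(float); b=np.clip((g-190)*4,0,255).astype(np.uint8)
b=cv2.cvtColor(cv2.resize(b,None,fx=8,fy=8,interpolation=0)[:,120:440],8)
a=a[:,100:460]
cv2.imwrite('pics/w4a.png',np.hstack([a,b]))
```

```text
3.25 [ 0.47043017 -0.03182233  0.09870252] [-1.79954261e+02 -1.73175174e+01  2.35114522e-03] [-0.032   0.4923  0.2871  1.    ]
```

View pics/w4a.png

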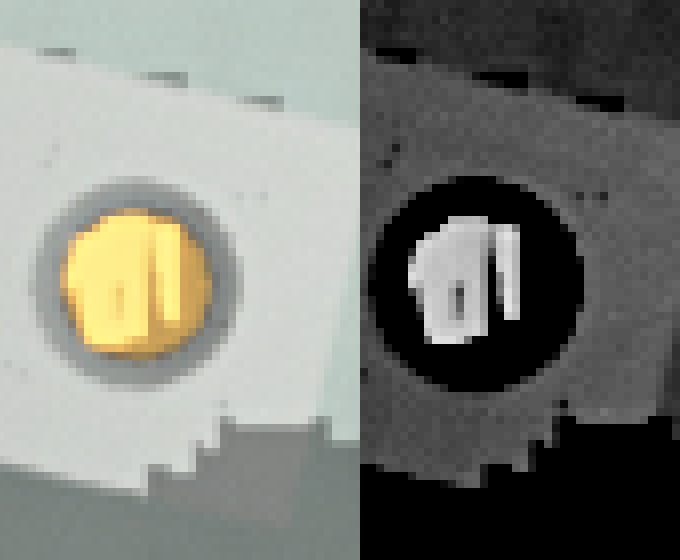

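>>> {"fn": "move_arm", "kwargs": {"targets": [[0,0,34,0,0.1,0],[0,0,34,0,0.1,0],[8,38,34,0,0.1,0],[8,42,0,0,0,-0.04],[9,42,0,0,0,-0.04],[9,42,0,0,0,-0.04],[9,42,0,0,0,-0.04],[9,42,0,0,0,-0.04],[9,43,0,0,0,-0.04],[9,43,0,0,0,-0.083],[0,0,0,0,0,0],[0,0,0,0,0,0],[0,0,0,0,0,0]]}}

```text
time: 4.55
tool_pos: [0.5393, 0.2995, 0.1964]
ee_rot: [180.0, -0.4, -18.6]
ft_force: [0.0, -0.0, 0.0]
width: 0.0512
```

Run:
```python
from h import *
p,im,de=load('w4'); print('mouth',onz(p,285+237.5/8-.5,165+283.5/8-.5,.066))
s=robot.get_state(); print(s['time'],s['tool_pos'],s['ee_rot'],s['width'],s['q'])
p,im,de=shot('top','t1')
p,im,de=shot('wrist','w5')
```

```text
mouth [ 0.491991   -0.03107988  0.066     ]
4.55 [0.53933941 0.29947652 0.19643105] [179.96237015  -0.42698659 -18.57541176] 0.05116299813035163 [ 43.79617868  22.1992132   16.1768996    0.39806725 -83.81316254
  27.58593727]
```

View pics/w5.png

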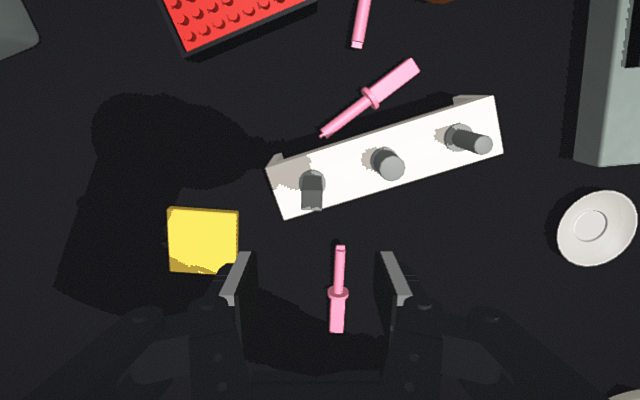

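>>> {"fn": "move_arm", "kwargs": {"targets": [[1,2.5,-20,0,0.003,0],[0,0,-25,0,0,0],[0,0,-25,0,0,0],[0,0,-15,0,0,0],[0,0,-15,0,0,0],[0,0,-13,0,0,0],[0,0,0,0,0,0],[0,0,0,0,0,0],[0,0,0,0,0,0]]}}

```text
time: 5.55
tool_pos: [0.5409, 0.3026, 0.0841]
ee_rot: [180.0, -0.3, -18.6]
ft_force: [0.3, 0.4, 0.1]
width: 0.0515
```

Run:
```python
from h import *
s=robot.get_state(); print(s['time'],s['tool_pos'],s['ee_rot'],s['width'],s['ft_force'])
p,im,de=shot('wrist','w6')
cv2.imwrite('pics/w6z.png',cv2.resize(im[140:400,180:460],None,fx=2.2,fy=2.2))
```

```text
5.55 [0.540902   0.30256842 0.08412897] [179.97712784  -0.30728648 -18.58915648] 0.051512338098317366 [0.29261621 0.44883774 0.12236737]
```

View pics/w6z.png

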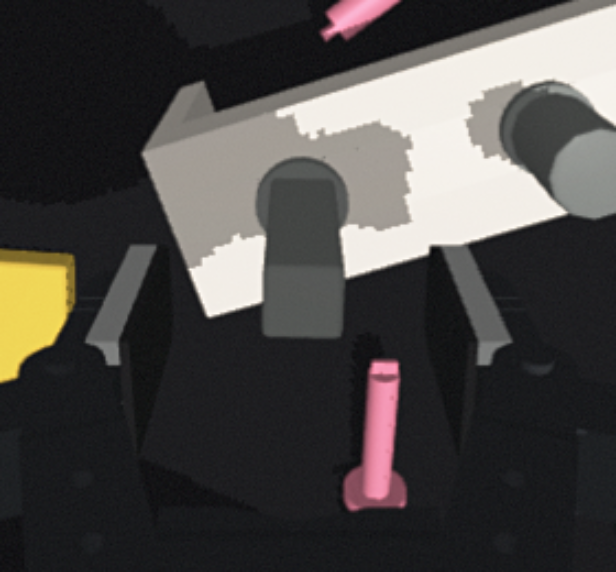

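>>> {"fn": "move_arm", "kwargs": {"targets": [[0,0,0,0,0,0],[0,0,0,0,0,0],[0,0,0,0,0,0],[0,0,0,0,0,0],[0,0,0,0,0,0],[0,0,0,0,0,0]], "gripper": 1, "newtons": 30}}

```text
time: 6.2
tool_pos: [0.5405, 0.3024, 0.0833]
ee_rot: [179.9, -0.3, -18.6]
ft_force: [-0.8, 0.6, 2.7]
width: 0.0151
```

Run:
```python
from h import *
s=robot.get_state(); print(s['time'],s['tool_pos'],s['ee_rot'],s['width'],s['ft_force'],s['torque'])
p,im,de=shot('wrist','w7')
cv2.imwrite('pics/w7z.png',cv2.resize(im[140:400,180:460],None,fx=2.2,fy=2.2))
```

```text
6.2 [0.54046213 0.30239491 0.08329845] [179.9094771   -0.26236944 -18.58255185] 0.015122542601199697 [-0.82181138  0.61722848  2.67601094] [-0.11565441  0.28655554 -0.00425823]
```

View pics/w7z.png

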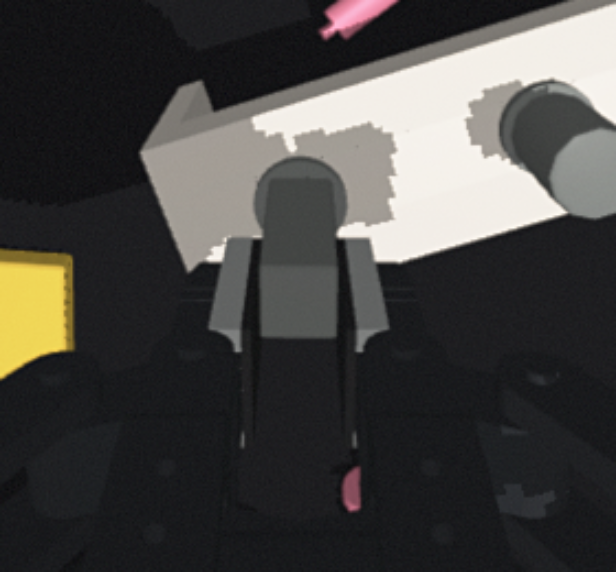

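>>> {"fn": "move_arm", "kwargs": {"targets": [[0,0,15,0,0,0],[0,0,25,0,0,0],[0,0,30,0,0,0],[0,0,30,0,0,0],[0,0,0,0,0,0],[0,0,0,0,0,0],[0,0,0,0,0,0]]}}

```text
time: 6.95
tool_pos: [0.5395, 0.302, 0.1813]
ee_rot: [179.8, -0.1, -18.6]
ft_force: [-0.2, 0.6, -0.6]
width: 0.0148
```

Run:
```python
from h import *
s=robot.get_state(); print(s['time'],s['tool_pos'],s['ee_rot'],s['width'],s['ft_force'])
p,im,de=shot('side','s1')
t=proj(p,[s['tool_pos']-[0,0,.073]])[0]; print(t)
x,y=map(int,t)
cv2.imwrite('pics/s1z.png',cv2.resize(im[y-60:y+40,x-60:x+60],None,fx=6,fy=6,interpolation=2))
```

```text
6.95 [0.53947263 0.30204176 0.18126764] [ 1.79772500e+02 -1.21298177e-01 -1.85954408e+01] 0.014787293916927208 [-0.20336287  0.57460781 -0.56016375]
[315.96894221 277.59319229]
```

View pics/s1z.png

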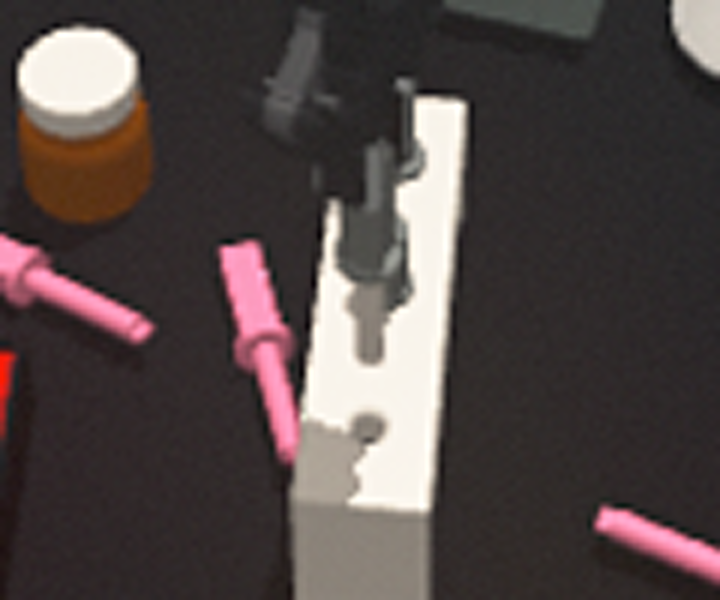

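>>> {"fn": "move_arm", "kwargs": {"targets": [[-6,-41,0,0,0,0],[-6,-42,0,0,0,0.05],[-6,-42,0,0,0,0.05],[-6,-42,0,0,0,0.05],[-6,-42,0,0,0,0.05],[-6,-42,0,0,0,0.05],[-6,-42,0,0,0,0.05],[-5.5,-40,0,0,0,0.093],[0,0,0,0,0,0],[0,0,0,0,0,0],[0,0,0,0,0,0]]}}

```text
time: 8.1
tool_pos: [0.4926, -0.0301, 0.1823]
ee_rot: [179.9, -0.2, 3.9]
ft_force: [0.6, -0.1, -0.1]
width: 0.0151
```

Run:
```python
from h import *
s=robot.get_state(); print(s['time'],s['tool_pos'],s['ee_rot'],s['width'],s['ft_force'],s['torque'],s['q'].round(1))
p,im,de=shot('side','s2')
t=proj(p,[s['tool_pos']-[0,0,.073]])[0]; print(t)
x,y=map(int,t)
cv2.imwrite('pics/s2z.png',cv2.resize(im[y-40:y+40,x-50:x+50],None,fx=8,fy=8,interpolation=0)[20:620])
p,im,de=shot('wrist','w8')
```

```text
8.1 [ 0.49259581 -0.03011336  0.18226948] [ 1.79892616e+02 -1.71375529e-01  3.91562901e+00] 0.015133702207330343 [ 0.60930281 -0.0798912  -0.10085415] [ 0.01070179  0.04574541 -0.0221606 ] [ 14.8   8.4  -4.3   0.1 -77.1  79. ]
[342.9584903  178.69200408]
```

View pics/s2z.png

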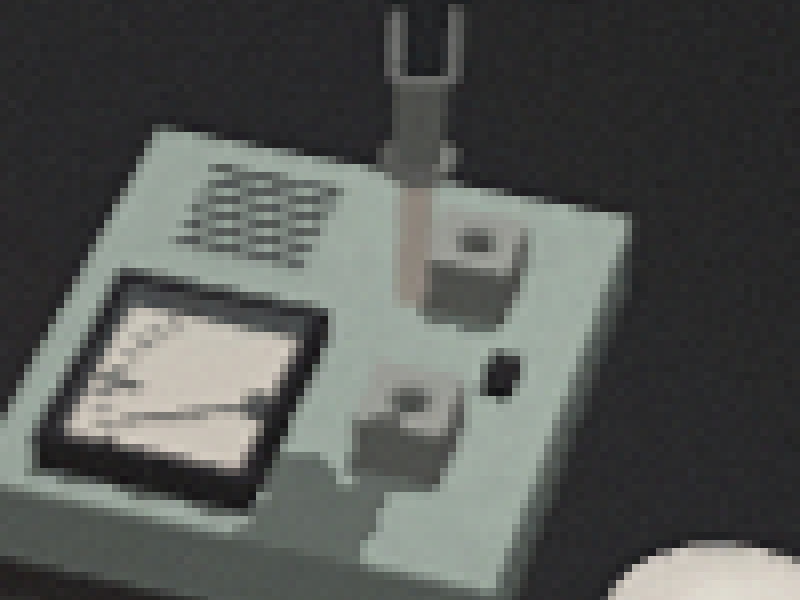

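View pics/w8.png

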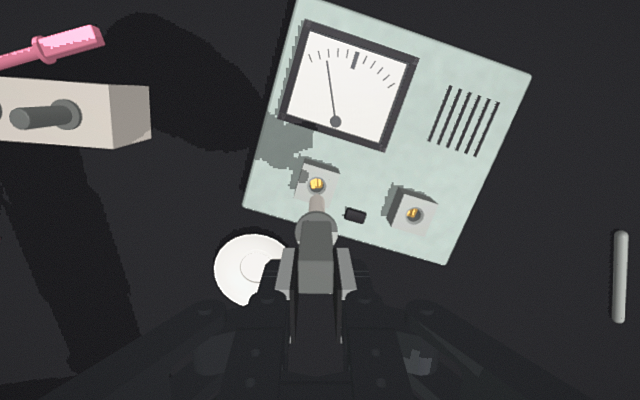

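Run:
```python
from h import *
p,im,de=load('w8')
cv2.imwrite('pics/w8z.png',cv2.resize(im[165:250,285:350],None,fx=9,fy=9,interpolation=0)[:600])
```

View pics/w8z.png

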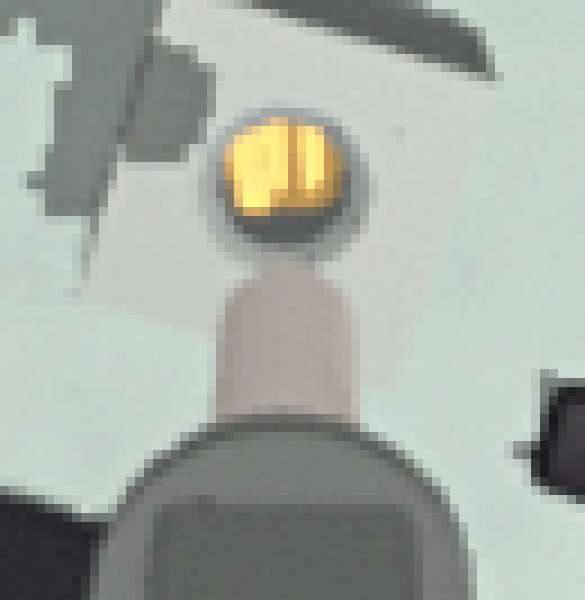

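Run:
```python
from h import *
p,im,de=load('w8')
f=lambda x,y,z: onz(p,285+(x+.5)/9-.5,165+(y+.5)/9-.5,z)
print(p['cx'],p['cy'],'mouth',f(288,185,.066),'ring l r t',f(205,185,.066),f(370,185,.066),f(288,107,.066))
zt=.1823-.0733
print('shank front',f(286,270,zt+.005),'l/r',f(215,400,zt+.03),f(357,400,zt+.03),'flange', f(285,410,zt+.060),f(90,560,zt+.06),f(473,560,zt+.06))
for f_ in('w7',):
    p,im,de=load(f_); k=2.2
    f=lambda x,y,z: onz(p,180+x/k,140+y/k,z)
    a=[f(262,266,.124),f(338,266,.124),f(337,338,.124),f(261,338,.124)];print(np.array(a).round(4),np.mean(a,0))
```

```text
315.2566070565197 199.70972324844456 mouth [ 0.49220891 -0.03131952  0.066     ] ring l r t [ 0.49166431 -0.02345541  0.066     ] [ 0.49274739 -0.03908921  0.066     ] [ 0.49978394 -0.03078541  0.066     ]
shank front [ 0.49765806 -0.03057492  0.114     ] l/r [ 0.49470199 -0.02552093  0.139     ] [ 0.49541468 -0.03581682  0.139     ] flange [ 0.50439402 -0.02984245  0.169     ] [ 0.49347805 -0.01815679  0.169     ] [ 0.495162  -0.0424976  0.169    ]
[[0.5495 0.3065 0.124 ]
 [0.5449 0.2927 0.124 ]
 [0.5299 0.2977 0.124 ]
 [0.5347 0.3119 0.124 ]] [0.53978418 0.30218937 0.124     ]
```

>>> {"fn": "move_arm", "kwargs": {"targets": [[0,-0.8,-12,0,0,0],[0,0,-14,0,0,0],[0,0,-9,0,0,0],[0,0,0,0,0,0],[0,0,0,0,0,0],[0,0,0,0,0,0]]}}

```text
time: 8.8
tool_pos: [0.4932, -0.0314, 0.1485]
ee_rot: [179.9, -0.3, 3.9]
ft_force: [-0.5, 1.2, -0.0]
width: 0.0147
```

Run:
```python
from h import *
s=robot.get_state(); print(s['time'],s['tool_pos'],s['ee_rot'],s['width'],s['ft_force'],s['torque'])
p,im,de=shot('wrist','w9')
cv2.imwrite('pics/w9z.png',cv2.resize(im[165:250,275:360],None,fx=9,fy=9,interpolation=0)[:600])
```

```text
8.8 [ 0.4932107  -0.03137041  0.14845262] [179.87966725  -0.29539255   3.94194831] 0.014720503678301307 [-0.47452617  1.15231066 -0.00861787] [ 0.00368442 -0.00971458  0.01737507]
```

View pics/w9z.png

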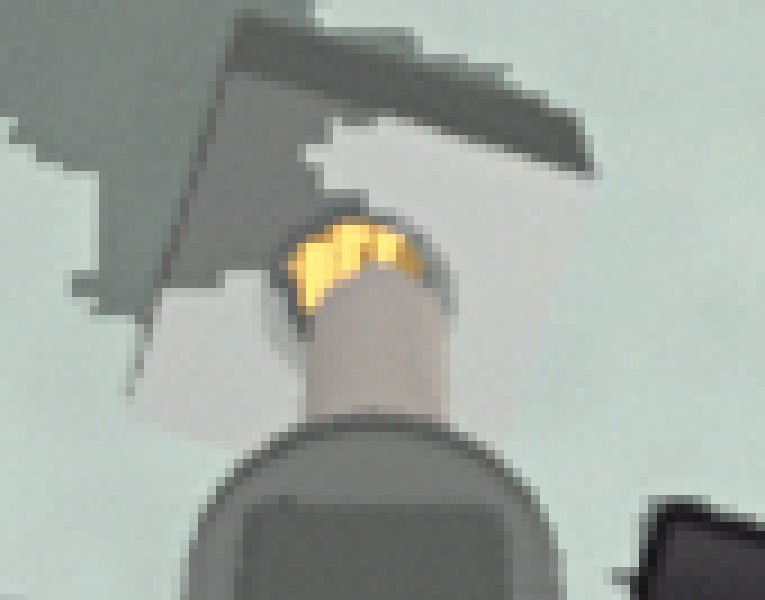

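Run:
```python
from h import *
p,im,de=load('w9')
f=lambda x,y,z: onz(p,275+(x+.5)/9-.5,165+(y+.5)/9-.5,z).round(4)
zt=.1485-.0733
print('ring l r t',f(268,285,.066),f(458,285,.066),f(360,203,.066))
print('shank front',f(376,262,zt+.005),'l/r',f(305,400,zt+.04),f(447,400,zt+.04),'flange', f(374,410,zt+.060),f(187,560,zt+.06),f(562,560,zt+.06))
for r in (190,195,200,206): print(r,im[r,300:330].mean(1).astype(int))
```

```text
ring l r t [ 0.4923 -0.0234  0.066 ] [ 0.4934 -0.0395  0.066 ] [ 0.5    -0.0307  0.066 ]
shank front [ 0.499  -0.0321  0.0802] l/r [ 0.4987 -0.027   0.1152] [ 0.4993 -0.0368  0.1152] flange [ 0.505  -0.0313  0.1352] [ 0.4941 -0.0201  0.1352] [ 0.4957 -0.044   0.1352]
190 [118 118 119 119 118 120 116 108 104  98 100 128 181 205 203 192 161 177
 158 149 152 172 191 201 200 198 198 199 198 198]
195 [185 187 187 186 159 104 104 131 183 209 209 205 191 195 178 157 160 159
 160 158 146 130 121 135 149 182 198 199 198 197]
200 [193 195 195 193 177 168 159 119  94 116 149 153 157 157 161 161 162 163
 162 161 162 164 168 169 169 183 198 198 196 198]
206 [192 193 194 193 195 195 193 189 172 148 150 155 156 158 162 161 160 162
 162 162 160 160 167 171 181 198 197 196 197 197]
```

>>> {"fn": "move_arm", "kwargs": {"targets": [[-0.8,0.6,-1,0,0.005,0],[0,0,-1,0,0,0],[0,0,0,0,0,0],[0,0,0,0,0,0],[0,0,0,0,0,0]]}}

```text
time: 9.35
tool_pos: [0.492, -0.0309, 0.1459]
ee_rot: [179.9, 0.0, 3.9]
ft_force: [0.1, 0.4, -0.8]
width: 0.0147
```

Run:
```python
from h import *
for i in range(3):
    s=robot.get_state(); print(s['time'],s['tool_pos'].round(4),s['ee_rot'].round(2),s['ft_force'].round(2))
    p,im,de=shot('wrist','w10')
cv2.imwrite('pics/w10z.png',cv2.resize(im[165:250,275:360],None,fx=9,fy=9,interpolation=0)[:600])
```

```text
9.35 [ 0.492  -0.0309  0.1459] [1.799e+02 5.000e-02 3.930e+00] [ 0.15  0.4  -0.82]
9.4 [ 0.4919 -0.0309  0.1459] [1.7991e+02 5.0000e-02 3.9300e+00] [-0.34  0.29  0.08]
9.45 [ 0.492  -0.0309  0.1459] [1.7991e+02 5.0000e-02 3.9300e+00] [-0.77 -0.61 -0.06]
```

View pics/w10z.png

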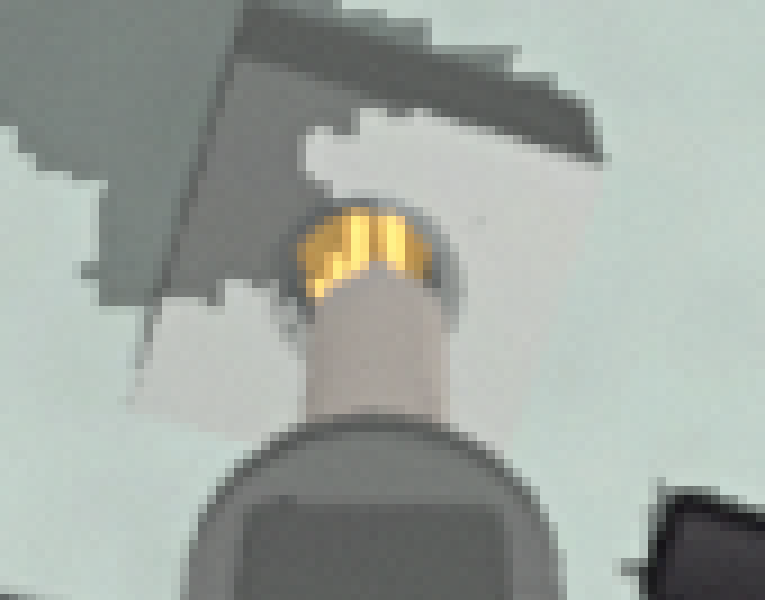

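>>> {"fn": "move_arm", "kwargs": {"targets": [[0,0.2,-3,0,0,0],[0,0,-3,0,0,0],[0,0,-3,0,0,0],[0,0,-3,0,0,0],[0,0,0,0,0,0],[0,0,0,0,0,0]]}}

```text
time: 10.1
tool_pos: [0.4919, -0.0307, 0.1338]
ee_rot: [179.9, 0.1, 3.9]
ft_force: [0.3, -0.3, -0.7]
width: 0.015
```

Run:
```python
from h import *
for i in range(3):
    s=robot.get_state(); print(s['time'],s['tool_pos'].round(4),s['ee_rot'].round(2),s['ft_force'].round(2),s['torque'].round(3))
    p,im,de=shot('wrist','w11')
```

```text
10.1 [ 0.4919 -0.0307  0.1338] [1.799e+02 6.000e-02 3.930e+00] [ 0.25 -0.31 -0.66] [ 0.013 -0.022  0.033]
10.15 [ 0.492  -0.0307  0.1339] [1.799e+02 5.000e-02 3.930e+00] [ 0.86  0.18 -0.39] [ 0.002 -0.033  0.02 ]
10.2 [ 0.4921 -0.0306  0.134 ] [1.799e+02 4.000e-02 3.930e+00] [ 0.29 -0.59 -0.35] [-0.006 -0.023  0.057]
```

>>> {"fn": "move_arm", "kwargs": {"targets": [[0,0,-2,0,0,0],[0,0,-2,0,0,0],[0,0,-1,0,0,0],[0,0,0,0,0,0],[0,0,0,0,0,0]]}}

```text
time: 10.75
tool_pos: [0.4919, -0.0307, 0.1289]
ee_rot: [179.9, 0.1, 3.9]
ft_force: [-0.3, -0.4, 0.4]
width: 0.0148
```

>>> {"fn": "move_arm", "kwargs": {"targets": [[0,0,-1,0,0,0],[0,0,-1,0,0,0],[0,0,0,0,0,0],[0,0,0,0,0,0]]}}

```text
time: 11.15
tool_pos: [0.492, -0.0307, 0.127]
ee_rot: [179.9, 0.0, 3.9]
ft_force: [0.2, -0.3, 0.0]
width: 0.0153
```

Run:
```python
from h import *
for i in range(3):
    s=robot.get_state(); print(s['time'],s['tool_pos'].round(4),s['ee_rot'].round(2),s['ft_force'].round(2),s['torque'].round(3))
    p,im,de=shot('wrist','w12')
```

```text
11.15 [ 0.492  -0.0307  0.127 ] [1.7991e+02 4.0000e-02 3.9300e+00] [ 0.2  -0.25  0.02] [ 0.048 -0.022 -0.015]
11.2 [ 0.492  -0.0306  0.127 ] [1.7991e+02 4.0000e-02 3.9300e+00] [ 0.54  0.06 -0.28] [ 0.025  0.015 -0.049]
11.25 [ 0.492  -0.0307  0.127 ] [1.799e+02 5.000e-02 3.930e+00] [ 0.23 -0.03 -0.23] [ 0.079 -0.028 -0.019]
```

View pics/w12.png

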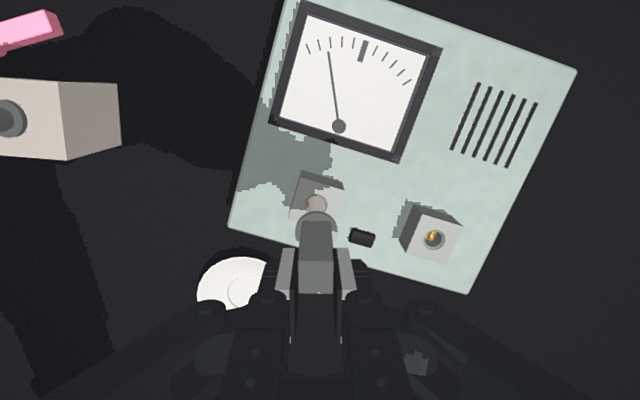

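>>> {"fn": "move_arm", "kwargs": {"targets": [[0,0,-1,0,0,0],[0,0,-1,0,0,0],[0,0,0,0,0,0],[0,0,0,0,0,0]]}}

```text
time: 11.7
tool_pos: [0.4918, -0.0306, 0.1247]
ee_rot: [179.9, 0.1, 3.9]
ft_force: [-0.6, 0.4, -0.9]
width: 0.0148
```

>>> {"fn": "move_arm", "kwargs": {"targets": [[0,0,-1,0,0,0],[0,0,0,0,0,0],[0,0,0,0,0,0]]}}

```text
time: 12.0
tool_pos: [0.4919, -0.0306, 0.1238]
ee_rot: [179.9, 0.1, 3.9]
ft_force: [0.0, 0.7, -1.4]
width: 0.0149
```

Run:
```python
from h import *
for i in range(4):
    s=robot.get_state(); print(s['time'],s['tool_pos'].round(4),s['ee_rot'].round(2),s['ft_force'].round(2),s['torque'].round(3))
    p,im,de=shot('wrist','w13')
```

```text
12.0 [ 0.4919 -0.0306  0.1238] [1.7991e+02 6.0000e-02 3.9300e+00] [ 0.04  0.69 -1.39] [ 0.257  0.058 -0.033]
12.05 [ 0.4919 -0.0306  0.1238] [1.7991e+02 6.0000e-02 3.9300e+00] [-1.34  0.52 -0.99] [ 0.3   -0.054  0.067]
12.1 [ 0.4919 -0.0306  0.1238] [1.7991e+02 6.0000e-02 3.9300e+00] [-0.3   0.66 -1.28] [ 0.333 -0.017  0.007]
12.15 [ 0.4919 -0.0306  0.1238] [1.7991e+02 6.0000e-02 3.9300e+00] [ 0.48 -0.3  -0.9 ] [ 0.288  0.056 -0.027]
```

>>> {"fn": "move_arm", "kwargs": {"targets": [[0,0.3,0,0,0,0],[0,0,-1,0,0,0],[0,0,0,0,0,0],[0,0,0,0,0,0]]}}

```text
time: 12.6
tool_pos: [0.4921, -0.0304, 0.1231]
ee_rot: [179.9, 0.0, 3.9]
ft_force: [0.0, 0.3, 0.6]
width: 0.0149
```

Run:
```python
from h import *
for i in range(4):
    s=robot.get_state(); print(s['time'],s['tool_pos'].round(4),s['ee_rot'].round(2),s['ft_force'].round(2),s['torque'].round(3))
    p,im,de=shot('wrist','w14')
```

```text
12.6 [ 0.4921 -0.0304  0.1231] [1.799e+02 3.000e-02 3.930e+00] [0.   0.33 0.58] [ 0.166  0.032 -0.027]
12.65 [ 0.4921 -0.0304  0.1231] [1.799e+02 3.000e-02 3.930e+00] [ 0.22 -0.38  0.51] [ 0.19   0.071 -0.027]
12.7 [ 0.4921 -0.0304  0.123 ] [1.799e+02 3.000e-02 3.930e+00] [-0.15 -0.23 -0.57] [0.128 0.05  0.033]
12.75 [ 0.492  -0.0304  0.123 ] [1.799e+02 4.000e-02 3.930e+00] [-0.05 -0.16  0.51] [0.153 0.068 0.033]
```

>>> {"fn": "move_arm", "kwargs": {"targets": [[0,0.2,-1,0,0,0],[0,0,0,0,0,-0.08],[0,0,0,0,0,-0.08],[0,0,0,0,0,-0.08],[0,0,0,0,0,-0.08],[0,0,0,0,0,-0.08],[0,0,0,0,0,0],[0,0,0,0,0,0]]}}

```text
time: 13.6
tool_pos: [0.4922, -0.0302, 0.1221]
ee_rot: [179.9, 0.0, -18.9]
ft_force: [1.1, -0.3, 2.0]
width: 0.015
```

```bash
cat > nd.py <<'E'
import sys; from h import *
s=robot.get_state(); print(s['time'],s['tool_pos'].round(4),s['ee_rot'].round(2),s['ft_force'].round(2),s['torque'].round(3))
p,im,de=shot('wrist',sys.argv[1])
s=robot.get_state(); print(s['ft_force'].round(2),s['torque'].round(3))
cv2.imwrite(f'pics/{sys.argv[1]}m.png',im)
E
python3 nd.py w15
```

```text
13.6 [ 0.4922 -0.0302  0.1221] [ 1.7991e+02  2.0000e-02 -1.8860e+01] [ 1.14 -0.26  1.97] [ 0.071 -0.024  0.011]
[ 0.16 -0.34  2.32] [ 0.093 -0.057  0.022]
```

View pics/w15.png

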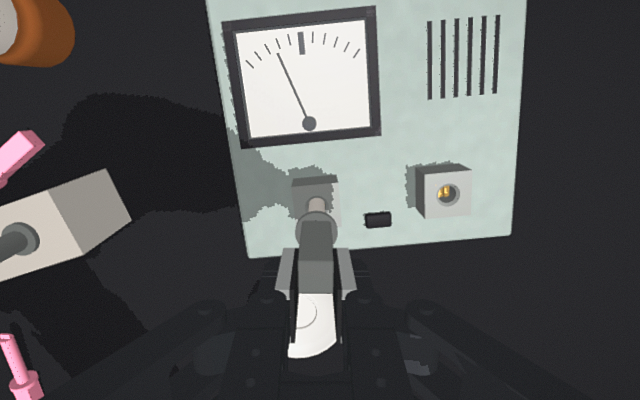

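```bash
cat > nm.py <<'E'
from h import *
def needle(f,pv,tp,mk):
    p,_,_=load(f); P=[onz(p,*q,.05)[:2] for q in (pv,tp,mk)]
    a=lambda d:np.arctan2(d[1],d[0])
    return -(a(P[1]-P[0])-a(P[2]-P[0])), P
E
python3 - <<'E'
from nm import *
print(needle('w15',(309,123),(278,53),(301,43)))
p,im,de=load('w15'); cv2.imwrite('pics/m15.png',cv2.resize(im[0:155,215:390],None,fx=3.8,fy=3.8,interpolation=2))
E
```

```text
(np.float64(-0.3223588191316864), [array([ 0.54551741, -0.04389125]), array([ 0.59454427, -0.03948099]), array([ 0.59538363, -0.05570627])])
```

View pics/m15.png

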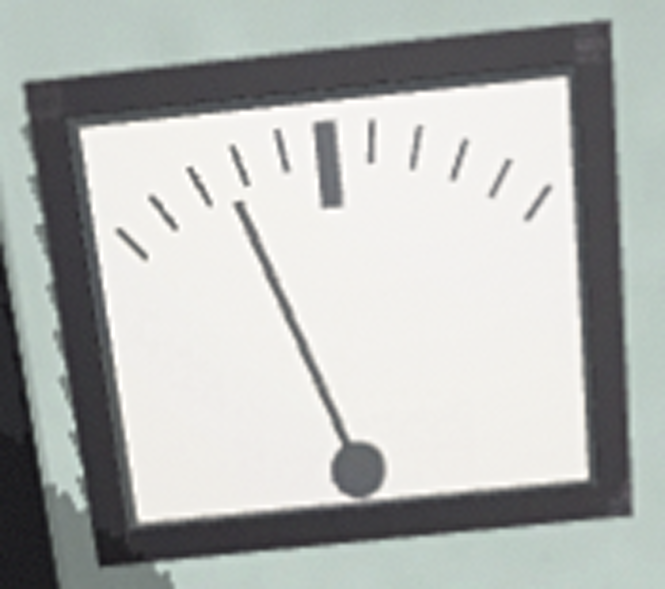

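>>> {"fn": "move_arm", "kwargs": {"targets": [[0,0,0,0,0,-0.08],[0,0,0,0,0,-0.08],[0,0,0,0,0,-0.08],[0,0,0,0,0,-0.08],[0,0,0,0,0,-0.08],[0,0,0,0,0,-0.08],[0,0,0,0,0,0],[0,0,0,0,0,0]]}}

```text
time: 14.45
tool_pos: [0.4921, -0.0302, 0.122]
ee_rot: [179.9, 0.0, -46.3]
ft_force: [0.2, 0.4, 2.7]
width: 0.0151
```

```bash
python3 nd.py w16
python3 - <<'E'
from h import *
p,im,de=load('w16'); cv2.imwrite('pics/m16.png',cv2.resize(im[0:200,215:480],None,fx=3,fy=3,interpolation=2))
E
```

```text
14.45 [ 0.4921 -0.0302  0.122 ] [ 1.7991e+02  3.0000e-02 -4.6320e+01] [0.2  0.43 2.74] [-0.075 -0.22   0.025]
[ 0.25 -0.19  2.18] [-0.118 -0.165  0.023]
```

View pics/m16.png

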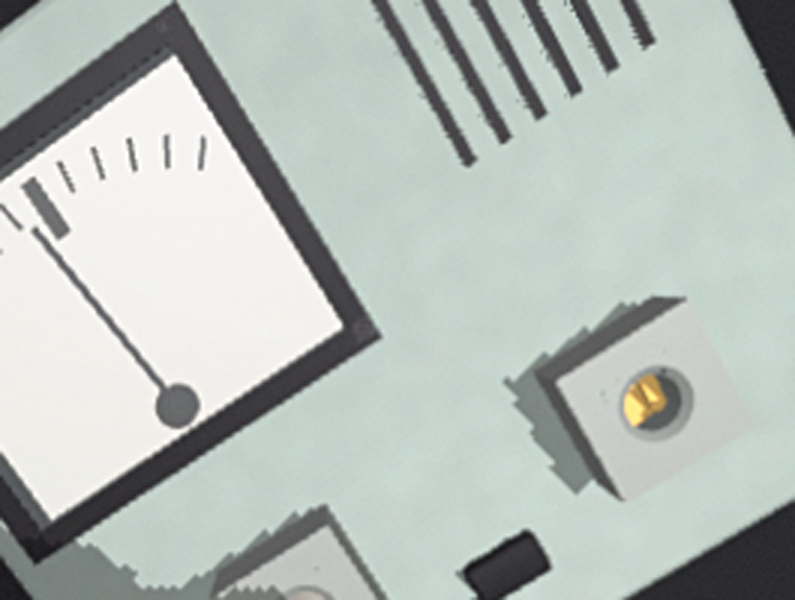

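Run:
```python
from nm import *
g=lambda x,y:(215+x/3,y/3)
print(needle('w16',g(178,405),g(34,229),g(46,208)))
```

```text
(np.float64(-0.09851451113001145), [array([ 0.54502195, -0.0441289 ]), array([ 0.59396974, -0.05098592]), array([ 0.59485637, -0.05620265])])
```

>>> {"fn": "move_arm", "kwargs": {"targets": [[0,0,0,0,0,-0.07],[0,0,0,0,0,-0.07],[0,0,0,0,0,-0.055],[0,0,0,0,0,0],[0,0,0,0,0,0],[0,0,0,0,0,0]]}}

```text
time: 15.1
tool_pos: [0.492, -0.0302, 0.122]
ee_rot: [179.9, 0.0, -57.6]
ft_force: [-0.2, 0.3, 1.0]
width: 0.0149
```

```bash
python3 nd.py w17
python3 - <<'E'
from h import *
p,im,de=load('w17'); cv2.imwrite('pics/m17.png',cv2.resize(im[0:200,175:440],None,fx=3,fy=3,interpolation=2))
E
```

```text
15.1 [ 0.492  -0.0302  0.122 ] [ 1.7991e+02  4.0000e-02 -5.7570e+01] [-0.21  0.34  0.97] [-0.17  -0.249  0.02 ]
[-0.02  0.05  2.37] [-0.216 -0.268  0.036]
```

View pics/m17.png

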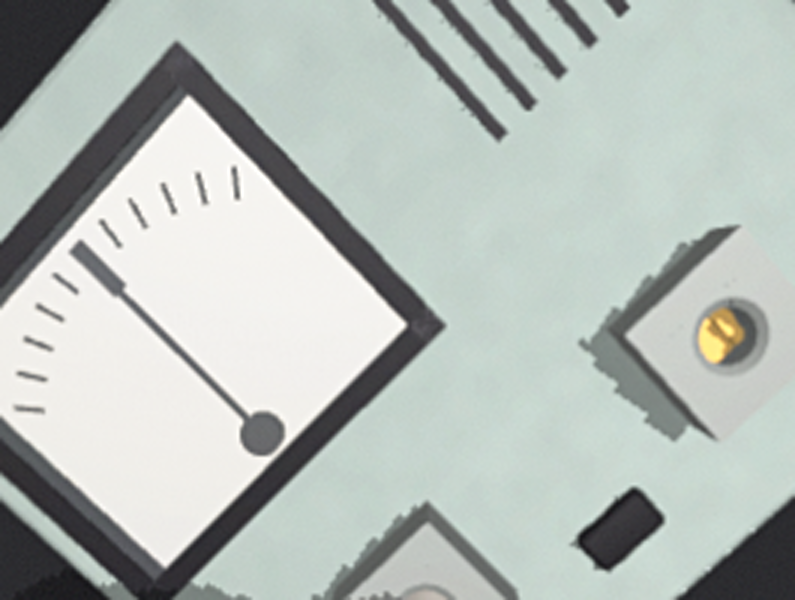

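>>> {"fn": "move_arm", "kwargs": {"targets": [[0,0,0,0,0,0.06],[0,0,2,0,0,0],[0,0,4,0,0,0],[0,0,10,0,0,0],[0,0,20,0,0,0],[0,0,24,0,0,0],[0,0,0,0,0,0],[0,0,0,0,0,0]]}}

```text
time: 15.95
tool_pos: [0.492, -0.03, 0.1825]
ee_rot: [180.0, 0.1, -54.3]
ft_force: [-0.5, -0.1, -1.7]
width: 0.0151
```

```bash
python3 nd.py w18
python3 - <<'E'
from h import *
p,im,de=load('w18'); cv2.imwrite('pics/m18.png',cv2.resize(im[0:265,175:440],None,fx=2.2,fy=2.2,interpolation=2))
E
```

```text
15.95 [ 0.492  -0.03    0.1825] [ 1.7997e+02  6.0000e-02 -5.4260e+01] [-0.54 -0.08 -1.7 ] [-0.013  0.024 -0.   ]
[ 0.37 -0.24 -0.57] [ 0.028 -0.005 -0.015]
```

View pics/m18.png

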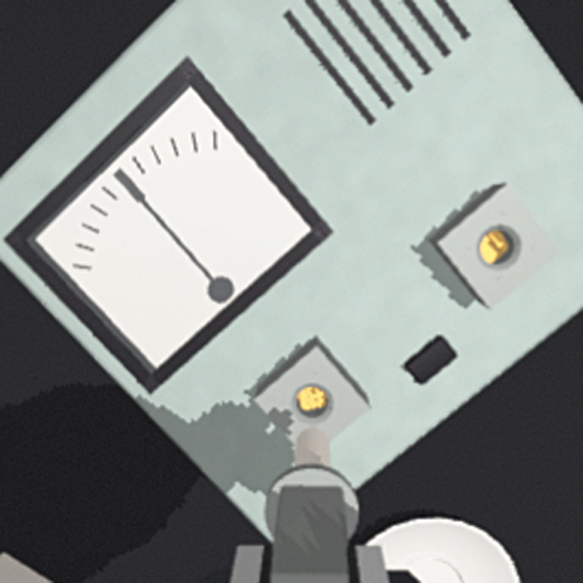

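Run:
```python
from h import *
p,im,de=shot('top','t2'); p0,im0,_=load('top0')
a=lambda i:cv2.resize(i[190:240,200:295],None,fx=6,fy=6,interpolation=0)
cv2.imwrite('pics/t2z.png',np.vstack([a(im0),a(im)])[:600])
p,im,de=shot('side','s3'); _,im0,_=load('side0')
a=lambda i:cv2.resize(i[220:320,290:350],None,fx=6,fy=6,interpolation=0)
cv2.imwrite('pics/s3z.png',np.hstack([a(im0),a(im)]))
```

```text
(no output)
```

View pics/t2z.png

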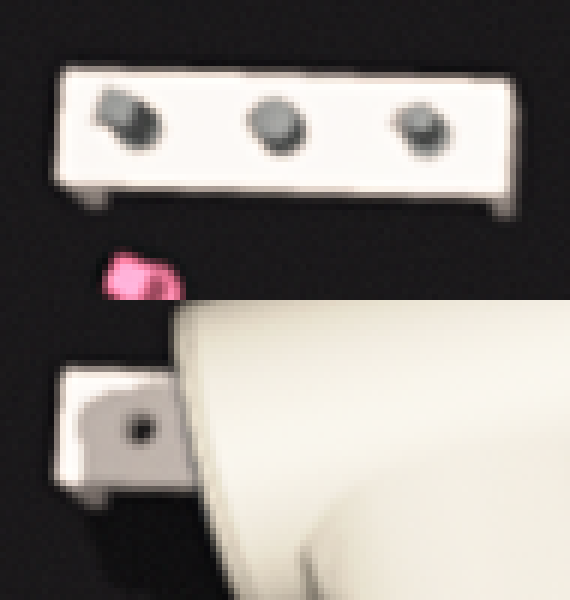

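View pics/s3z.png

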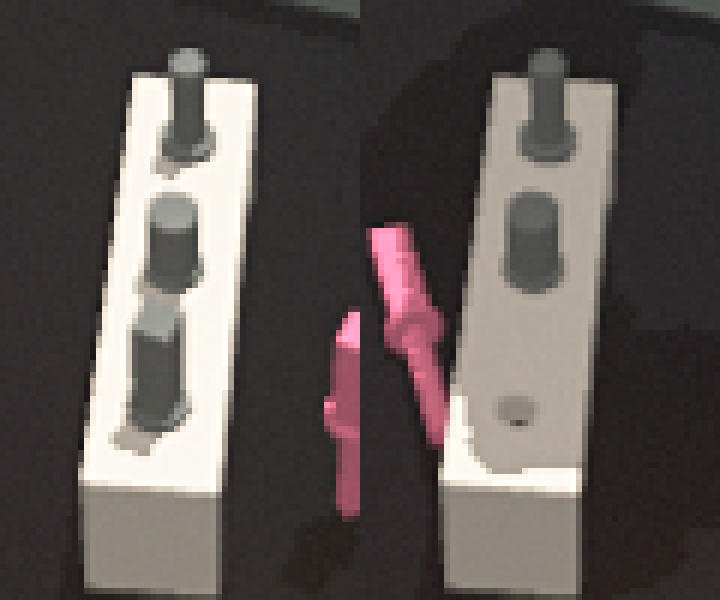

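>>> {"fn": "move_arm", "kwargs": {"targets": [[0,0,25,0,0,0],[0,0,30,0,0,0],[6,41,0,0,0,0.078],[6,41,0,0,0,0.078],[6,42,0,0,0,0.078],[6,42,0,0,0,0.078],[6,42,0,0,0,0.078],[6,42,0,0,0,0.078],[6,42,0,0,0,0.078],[6.5,40.5,0,0,0,0.078],[0,0,-30,0,0,0],[0,0,-25,0,0,0],[0,0,0,0,0,0],[0,0,0,0,0,0],[0,0,0,0,0,0]]}}

```text
time: 17.6
tool_pos: [0.5413, 0.3024, 0.1837]
ee_rot: [-180.0, -0.1, -18.5]
ft_force: [0.3, 0.3, 0.1]
width: 0.015
```

```bash
python3 nd.py w19
python3 - <<'E'
from h import *
p,im,de=load('w19'); cv2.imwrite('pics/m19.png',cv2.resize(im[140:260,240:400],None,fx=5,fy=5,interpolation=0))
E
```

```text
17.6 [0.5413 0.3024 0.1837] [-1.7999e+02 -6.0000e-02 -1.8490e+01] [0.34 0.32 0.09] [0.001 0.006 0.018]
[-1.14 -0.43  0.19] [-0.023 -0.018 -0.05 ]
```

View pics/m19.png

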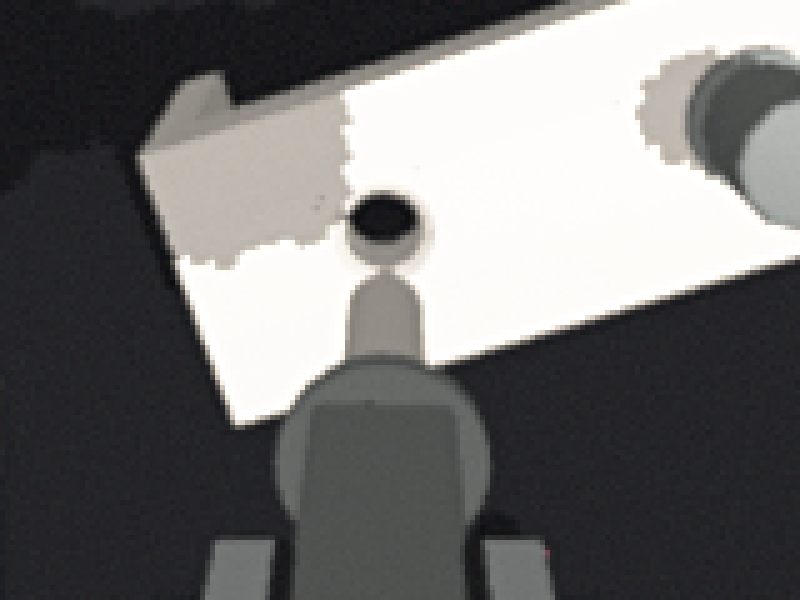

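>>> {"fn": "move_arm", "kwargs": {"targets": [[-0.7,0,-15,0,0,0],[0,0,-15,0,0,0],[0,0,-8,0,0,0],[0,0,-4,0,0,0],[0,0,-4,0,0,0],[0,0,-4,0,0,0],[0,0,0,0,0,0],[0,0,0,0,0,0]]}}

```text
time: 18.45
tool_pos: [0.5399, 0.3024, 0.1322]
ee_rot: [179.9, 0.0, -18.5]
ft_force: [0.1, 1.0, -0.6]
width: 0.0149
```

```bash
python3 nd.py w20
python3 - <<'E'
from h import *
p,im,de=load('w20'); cv2.imwrite('pics/m20.png',cv2.resize(im[140:260,240:400],None,fx=5,fy=5,interpolation=0))
E
```

```text
18.45 [0.5399 0.3024 0.1322] [ 1.7992e+02  3.0000e-02 -1.8470e+01] [ 0.05  0.95 -0.58] [ 0.02  -0.036 -0.018]
[-0.98  0.38 -0.18] [ 0.008 -0.035  0.022]
```

View pics/m20.png

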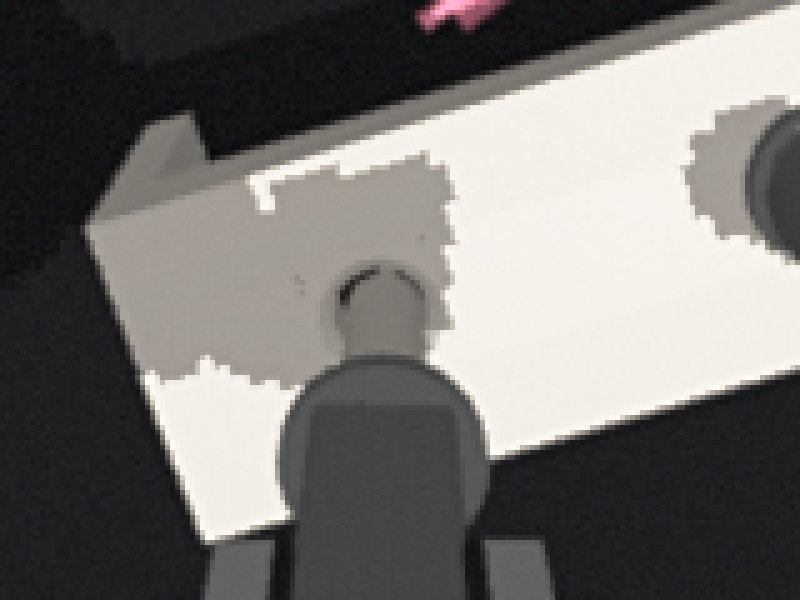

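>>> {"fn": "move_arm", "kwargs": {"targets": [[0.4,0,-10,0,0,0],[0,0,-10,0,0,0],[0,0,-10,0,0,0],[0,0,-8,0,0,0],[0,0,-5,0,0,0],[0,0,-3,0,0,0],[0,0,-1.5,0,0,0],[0,0,0,0,0,0],[0,0,0,0,0,0],[0,0,0,0,0,0]]}}

```text
time: 19.5
tool_pos: [0.5403, 0.3025, 0.0848]
ee_rot: [179.9, 0.0, -18.5]
ft_force: [0.1, 0.2, 0.3]
width: 0.0147
```

```bash
python3 nd.py w21
```

```text
19.5 [0.5403 0.3025 0.0848] [ 1.7994e+02  3.0000e-02 -1.8470e+01] [0.13 0.24 0.26] [-0.016 -0.043 -0.014]
[-0.77 -0.48  0.01] [ 0.032 -0.009  0.009]
```

Lower the last mm and open part way, as before the pick (-0.2).

>>> {"fn": "move_arm", "kwargs": {"targets": [[0,0,-0.8,0,0,0],[0,0,0,0,0,0],[0,0,0,0,0,0]]}}

```text
time: 19.85
tool_pos: [0.5401, 0.3023, 0.0836]
ee_rot: [179.9, 0.1, -18.5]
ft_force: [-0.1, -0.6, -0.2]
width: 0.0152
```

>>> {"fn": "move_arm", "kwargs": {"targets": [[0,0,0,0,0,0],[0,0,0,0,0,0],[0,0,0,0,0,0],[0,0,0,0,0,0],[0,0,0,0,0,0],[0,0,0,0,0,0]], "gripper": -0.2}}

```text
time: 20.45
tool_pos: [0.5401, 0.3024, 0.0836]
ee_rot: [179.9, 0.1, -18.5]
ft_force: [-0.5, -0.4, -1.2]
width: 0.0512
```

>>> {"fn": "move_arm", "kwargs": {"targets": [[0,0,10,0,0,0],[0,0,20,0,0,0],[0,0,30,0,0,0],[0,0,40,0,0,0],[-20,0,20,0,0,0],[-40,0,0,0,0,0],[-40,0,0,0,0,0],[0,0,0,0,0,0],[0,0,0,0,0,0]]}}

```text
time: 21.35
tool_pos: [0.4398, 0.3026, 0.205]
ee_rot: [-180.0, -0.0, -18.4]
ft_force: [-0.0, -0.1, 0.9]
width: 0.0513
```

```bash
python3 nd.py w22
python3 - <<'E'
from h import *
p,im,de=shot('side','s4'); _,im0,_=load('side0')
a=lambda i:cv2.resize(i[220:320,290:350],None,fx=6,fy=6,interpolation=0)
cv2.imwrite('pics/s4z.png',np.hstack([a(im0),a(im)]))
cv2.imwrite('pics/s4m.png',cv2.resize(im[150:225,285:375],None,fx=7,fy=7,interpolation=2))
E
```

```text
21.35 [0.4398 0.3026 0.205 ] [-1.7999e+02 -1.0000e-02 -1.8390e+01] [-0.03 -0.14  0.93] [-0.011 -0.006  0.023]
[-0.03  0.16  0.2 ] [ 0.012 -0.03   0.021]
```

View pics/s4z.png

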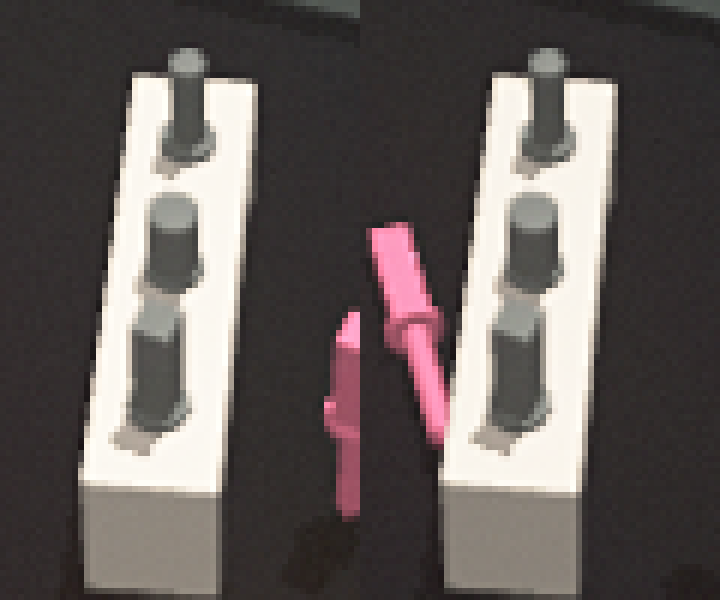

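View pics/w22.png

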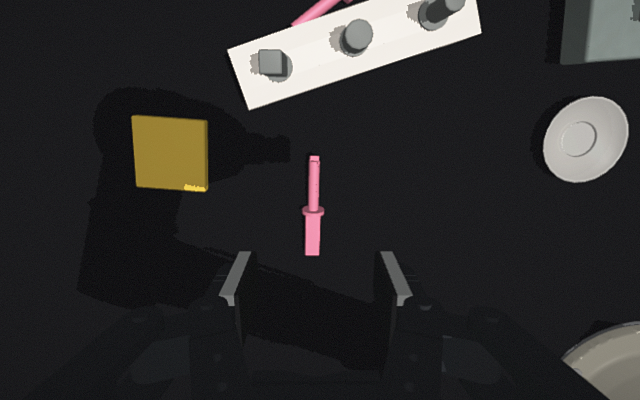

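View pics/s4m.png

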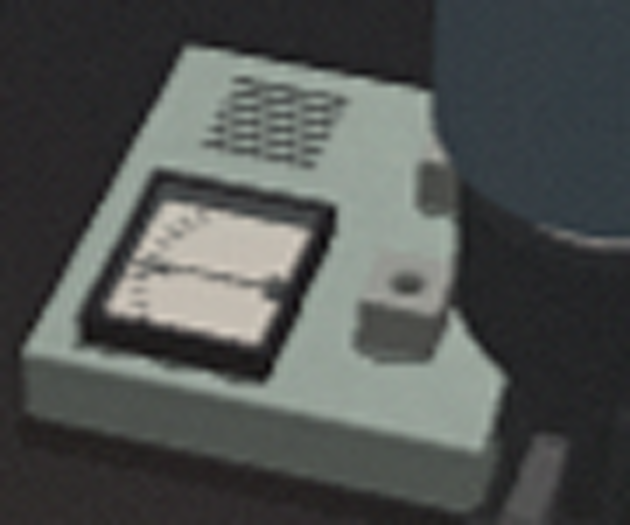

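```bash
python3 -c "
from bench import robot
print(robot.sign_off())"
```

```text
the job is handed in; nothing more can be done
None
```

The meter needle now stands on the thick centre mark, and the tuning tool is back in the hole it came from. I handed the job in at about 21.5 s; sign-off reports no verdict.

- **Turning the screw:** I took the square-handled tool from the leftmost hole and seated its blade in the slot of the left trimmer. I then turned the screw clockwise in three stages. The needle read about -0.47 rad at the start, then -0.32 and -0.10. I judged the final position by eye, on the mark, and it looked the same after the blade was lifted out.
- **Force:** The wrist force stayed under about 3 N at every check, well below the 15 N limit. I only read it between moves.
- **Last checks:** In the final side view the tool hangs upright at the same spot in the image as at the start. The probe and nut driver look unmoved, and the gripper is open and clear of everything.
- **Close pass:** On the way to the supply I carried the tool low and close past the nut driver. The before-and-after pictures showed no change there, and I came back higher.
- **Pink look-alikes:** The first side picture shows them standing, but by the first close-up at 1.2 s at least two were lying down. The arm had not been near them, so I take it they fell by themselves.
- **Not rechecked:** I did not measure the other trimmer's angle or look closely at every bystander at the end. The arm stayed clear of them throughout.

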